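Clock the brass elbow on the test cell

TASK

One of the two test cells has a brass pipe elbow screwed part-way onto its threaded stub. Screw it further on (clockwise seen from above) and stop when its outlet points straight at the red mark on that cell's ring, then let go; never unscrew it or run well past the mark, as that would break the seal. The black elbow on the other cell is finished: leave it as it is.

Things in the scene. Friction and masses are not known exactly. Their poses are not given: they have to be found in the camera images.
- brass_elbow (a joint): turn of the brass elbow on its vertical threaded stub, rad: 0 at the start, growing clockwise seen from above (tightening). Between 0.55 and 1.3 rad of tightening brings the outlet to the mark, so one grasp is enough. It turns stiffly (about 0.08 N m) and stays where it is left; its height does not change noticeably over this turn
- brass_elbow_grip (a point): centre of the brass elbow's body, on the stub axis, 100 mm above the worktop: a 28 mm cube (86 to 114 mm high) over a round 27 mm nut (76 to 87 mm high). x axis: horizontal, where the outlet points; z up; the free flat sides to grip from above, 28 mm apart, face +y and -y. The cell below is fixed, 116 mm wide, at most 67 mm high; the two cells look alike and may swap places
- brass_elbow_outlet (a point): middle of the brass elbow's outlet mouth: end of the horizontal round tube (24 mm rim), 45 mm from the stub axis along the elbow's x axis, 100 mm above the worktop; turns with the elbow
- red_mark (a point): red mark on the dark ring on top of the brass elbow's cell: a red radial tab 18 x 8 mm; this point is 45 mm from the stub axis, 67 mm above the worktop. x axis: horizontally outward from the stub axis; z up. Fixed in a run. The elbow points at it when the outlet stands above it. The other cell also has a red tab, under its black elbow
- black_elbow (a joint): turn of the same-shaped black plastic elbow on the other cell, rad, 0 at the start; it must stay there

How it is judged:
At the end, for the whole second after the job is handed in: the brass elbow has been screwed on clockwise (by more than 0.3 rad) and stands still with its outlet mouth within 10 mm horizontally (about 13 degrees) of the red mark; the black elbow is within 0.15 rad of where it was (horizontal distance between brass_elbow_outlet and red_mark below 0.01 m and value of joint brass_elbow above 0.3 rad and velocity of joint brass_elbow between -0.05 and 0.05 rad/s and value of joint black_elbow between -0.15 and 0.15 rad); the robot touches nothing.
It fails at once if the brass elbow is unscrewed by more than 0.15 rad from where it was (value of joint brass_elbow below -0.15 rad).
It fails at once if the brass elbow is run past the mark by more than about 20 degrees (its outlet 15.5 mm beyond) (y of brass_elbow_outlet in the frame of red_mark below -0.0155 m).
It fails at once if the black elbow is turned by more than 0.25 rad (value of joint black_elbow above 0.25 rad or value of joint black_elbow below -0.25 rad).
It also fails if it takes over 32 s, if anything falls off the work surface, if the arm or the gripper's body presses on something with over 40 N, if the wrist force passes 120 N, or if a joint passes its speed limit or range.

ROBOT

A 7-joint arm with a two-finger parallel gripper is mounted at the origin on a cart in front of the work surface, level with it; the furniture and walls round the work are solid. World frame = base frame: x ahead of the robot, y to its left, z up, the work surface at z = 0. Lengths are in m, angles in rad, forces in N, time in s.
With the tool pointing down it reaches from about 0.425 to 0.875 m from the base axis. Payload 4.7 kg.
Tool frame: the origin (TCP) lies midway between the tips of the shut fingers; the grasp point (between the pads) lies ctrl.grasp_offset behind it (ctrl.grasp_offset is the distance from the TCP to the grasp point, in m); z points along the fingers, y is the line along which they close (so a half turn about z gives the same grasp; the last joint's range is limited). The gripper opens to 87 mm and grips with 3 to 60 N. Pads are 19 mm wide; open, the fingers measure 117 mm over their backs; the gripper's body (75 mm by 190 mm) begins 51 mm behind the grasp point.
Start: joints at [1.184, 0.321, -0.07, 1.45, 0.023, 1.371, -0.057], TCP at [0.254, -0.599, 0.223] pointing down, gripper open.
Joint ranges: [-2.86, 2.86], [-0.3, 2.09], [-1.38, 1.24], [0.06, 2.45], [-1.56, 4.7], [0.09, 2.05], [-2.69, 2.69]. Speed limits (rad/s): [2.57, 2.57, 3.14, 3.14, 3.14, 3.14, 3.14].

INTERFACE

Orientations are given as a rotation vector (axis times angle).
In Python, from bench import ctrl gives the robot as it stands. The module is installed in compiled form; this text tells all that it offers.
- The arm moves only by the tool jog_arm, never from a script. Its argument "moves" is one flat list of numbers, 7 for each row, row after row: the shift along the tool's x, y, z in units of 30 cm (1.0 is 30 cm), then the turn, a rotation vector about the tool's x, y, z in units of 60 degrees (1.0 is 60 degrees), then the gripper's target within -1 to 1 (fully open at 1, half-way at 0, shut at -1). In form: [x, y, z, wx, wy, wz, fingers, x, y, z, wx, wy, wz, fingers, ...]. A call has exactly 8 rows; each row is the pose to reach, as a shift and turn from the pose commanded when the call began, along the tool's axes at that moment; what a row does not reach only later rows make up. A row lasts 1/8 s, in which the tool goes at most 62.5 mm and 10.7 degrees, less where a joint would pass 70% of its speed; a pose out of reach is approached as far as the arm can. A call with a number of a shift or a turn outside -1 to 1 is refused whole. A call with a gripper value outside its range is refused whole. The fingers move at their own pace and stop on an object; "newtons" is the grip in N (left out, the last holds). Time passes only in rows, so rows that repeat a pose let the fingers close, or fill a call up. It gives the time, the measured TCP pose, the force, the opening and the grip force at its end, in the units of the state.
- ctrl.get_state(): the state, without advancing time (a new reading comes with each control period).
- ctrl.get_image(name): name is "scene" or "top" or "wrist"; returns a dict with "pixels" (480x640x3 uint8, red, green, blue), "fx", "fy", "cx", "cy" (pixels), "xyz" and "rotation" of the camera in the world; the wrist camera has in their place "tool_from_camera" (4x4, takes a point from camera to tool coordinates, whose origin is the TCP and whose axes are the flange's). Camera axes: x right, y up, looking along -z (the intrinsics and any distortion apply to the point x, -y, -z); pixel columns grow to the right and rows downward; lengths in m; the calibration is good to about 2 mm. A picture is of the moment at which its call begins: read the wrist's pose just before it. There is no depth.
- ctrl.close_job(): hands the job in; it is judged then, once.
The state is a dict: "time": time; "joint_positions": joint angles; "qd": joint speeds; "joint_torque": joint torques, N m; "position": TCP position; "tool_rot": TCP orientation; "ft_force": force on the tool from outside, world axes, zero at the start; "torque": the same for the moment, N m; "grip_width": opening from 0.0 (shut) to 1.0 (fully open); "grip_force": force on a finger pad.
Only numpy, scipy, OpenCV 4.12 (cv2) and the standard library are available. Lean on these libraries where they do the work, as an engineer would, in place of code of your own. Each camera call takes 0.05 s, during which the arm holds its last target. There are 200 camera calls.

## Working session

There is one attempt and no reset: what is moved stays moved. The work goes in short steps, Python scripts to look and compute and a tool call to move; the robot and the scene stay as the last step left them, time stands still between calls to the robot, and variables do not carry over. Pictures are saved under pics/ and viewed, at most 10 in all, crops included, and the job is handed in when it is done.

Besides the shell and the picture viewer there is one more tool, called after "Request:" in YAML: its name, and indented under it one key for each argument. jog_arm: Moves the arm, as the interface text tells. Its arguments: {"type":"object","properties":{"moves":{"type":"array"},"newtons":{"type":"number"}},"required":["moves"]}

```bash
mkdir -p pics
python3 - <<'E'
from bench import ctrl
import cv2,numpy as np
s=ctrl.get_state();print(s,ctrl.grasp_offset)
for n in("top","scene"):
    d=ctrl.get_image(n);cv2.imwrite(f"pics/{n}0.png",d["pixels"][:,:,::-1])
    print({k:(np.round(v,4).tolist()) for k,v in d.items() if k!="pixels"})
E
```

```text
{'time': 0.0, 'joint_positions': array([ 1.18410501,  0.32181655, -0.07008021,  1.45165551,  0.02254539,
        1.37077267, -0.05690564]), 'qd': array([ 1.97961426e-03, -9.97028942e-04, -5.95850554e-04,  9.70384543e-04,
       -5.99478264e-04, -1.31947983e-03, -3.11647685e-05]), 'joint_torque': array([-1.34168960e-03, -4.91291285e+01, -4.04707426e-01, -3.12528706e+01,
       -6.38995506e-02,  4.36739030e-02,  1.82643525e-04]), 'position': array([ 0.25335593, -0.59800685,  0.22147542]), 'tool_rot': array([-3.07693669e+00, -6.25008405e-01,  6.51062318e-04]), 'ft_force': array([ 0.46754658,  0.28351192, -0.74089576]), 'torque': array([ 0.0226063 , -0.04722565,  0.01430238]), 'grip_force': 0.0, 'grip_width': 1.0009135626314885} 0.0187
{'fx': 439.0511, 'fy': 439.0511, 'cx': 316.7986, 'cy': 241.5543, 'xyz': [0.4583, -0.0946, 0.987], 'rotation': [0.0418, -0.0478, -1.5402]}
{'fx': 591.574, 'fy': 591.574, 'cx': 326.6308, 'cy': 236.4721, 'xyz': [-0.0115, 0.2529, 0.6641], 'rotation': [0.4889, -0.894, -2.021]}
```

View pics/top0.png

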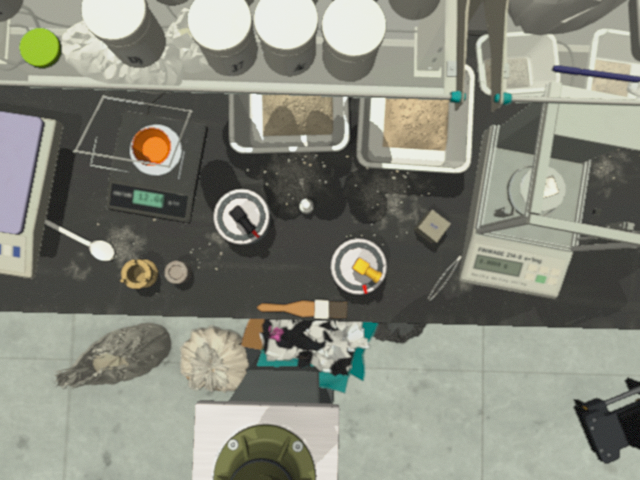

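View pics/scene0.png

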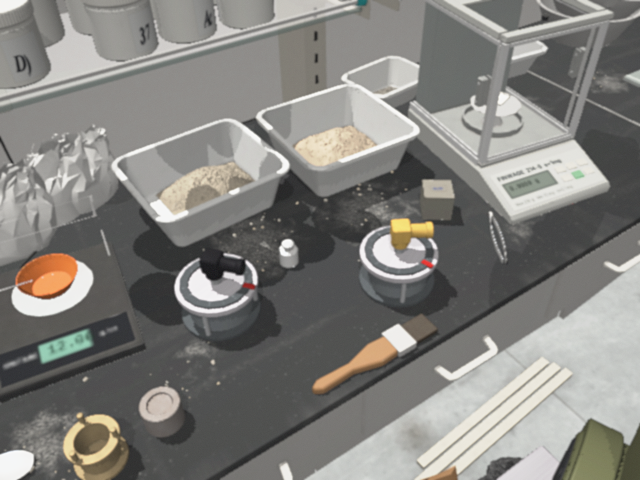

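The top view shows the black elbow's cell at about (241,217). The brass elbow's cell is at about (358,266), with the outlet near (378,271) and the red tab near (365,289). In the scene view the brass body is near (402,234) and its tab near (427,264).

```bash
cat > h.py <<'E'
import numpy as np,cv2
from scipy.spatial.transform import Rotation as R
from bench import ctrl
def cam(n):
    s=ctrl.get_state();d=ctrl.get_image(n)
    if n=="wrist":
        T=np.eye(4);T[:3,:3]=R.from_rotvec(s["tool_rot"]).as_matrix();T[:3,3]=s["position"]
        M=T@np.array(d["tool_from_camera"]);d["C"]=M[:3,3];d["R"]=M[:3,:3]
    else: d["C"]=np.array(d["xyz"]);d["R"]=R.from_rotvec(d["rotation"]).as_matrix()
    return d
def ray(d,u,v,z):
    r=d["R"]@np.array([(u-d["cx"])/d["fx"],-(v-d["cy"])/d["fy"],-1]);return d["C"]+r*(z-d["C"][2])/r[2]
def proj(d,p):
    q=d["R"].T@(np.array(p)-d["C"]);return d["cx"]-d["fx"]*q[0]/q[2],d["cy"]+d["fy"]*q[1]/q[2]
def masks(d):
    h=cv2.cvtColor(d["pixels"],cv2.COLOR_RGB2HSV);H,S,V=cv2.split(h)
    y=((H>15)&(H<32)&(S>140)&(V>70)).astype(np.uint8)
    r=(((H<6)|(H>172))&(S>130)&(V>90)).astype(np.uint8);return y,r
def blobs(m,a=8):
    n,l,st,c=cv2.connectedComponentsWithStats(m)
    return [(st[i,4],c[i].round(1),st[i,:4]) for i in range(1,n) if st[i,4]>=a]
E
python3 - <<'E'
from h import *
for n in("top","scene"):
    d=cam(n);y,r=masks(d)
    print(n)
    for nm,m,z in(("Y",y,.114),("R",r,.067)):
        for a,c,b in blobs(m): print(nm,a,c,b,ray(d,*c,z).round(4))
    if n=="top":
        cv2.imwrite("pics/top1.png",cv2.resize(d["pixels"][226:306,310:410,::-1],None,fx=7,fy=7,interpolation=cv2.INTER_CUBIC))
    else: cv2.imwrite("pics/sc1.png",cv2.resize(d["pixels"][205:305,345:455,::-1],None,fx=6,fy=6,interpolation=cv2.INTER_CUBIC))
E
```

```text
top
Y 316 [366.4 269.9] [353 258  28  25] [ 0.455  -0.1974  0.114 ]
Y 51 [309.  308.4] [304 301   9  15] [ 0.3758 -0.0858  0.114 ]
Y 137 [283.7 306.9] [266 302  34  12] [ 0.3772 -0.0358  0.114 ]
Y 11 [298.7 313.9] [295 313   8   3] [ 0.3644 -0.0658  0.114 ]
Y 307 [252.6 334.1] [243 320  20  29] [0.3223 0.0235 0.114 ]
R 23 [255.  233.3] [252 230   7   8] [0.5245 0.0328 0.067 ]
R 33 [364.6 288.7] [362 285   6   9] [ 0.4156 -0.2001  0.067 ]
scene
Y 241 [410.1 234.5] [391 226  42  22] [ 0.4358 -0.1838  0.114 ]
R 51 [426.8 263.4] [421 260  12   8] [ 0.4126 -0.2003  0.067 ]
R 47 [248.6 285.7] [243 283  12   6] [0.5202 0.0309 0.067 ]
```

View pics/top1.png

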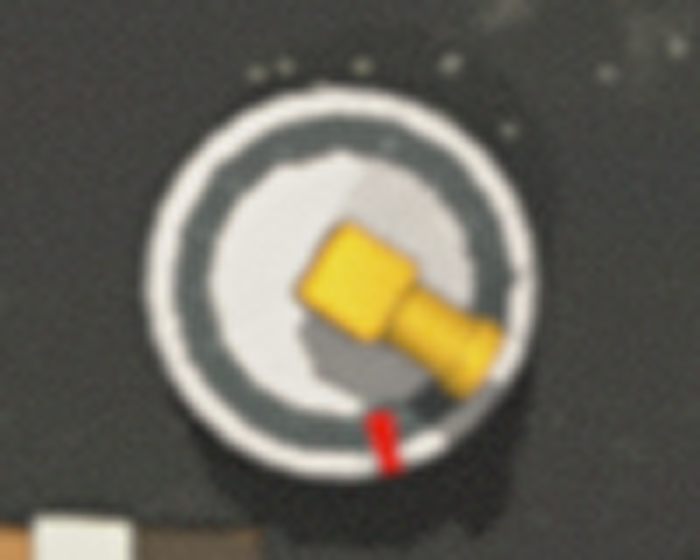

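The crop shows the cube top centred near full-image pixel (361.1,266.1), the mouth near (378.3,277.9), the ring centre near (358.9,266.3) and the tab at (364.6,288.7).

Run:
```python
from h import *
d=cam("top")
b=ray(d,361.1,266.1,.114);o=ray(d,378.3,277.9,.1);c=ray(d,358.9,266.3,.067);m=ray(d,364.6,288.7,.067)
print(b,o,c,m)
a=lambda p,q:np.degrees(np.arctan2(*(p-q)[[1,0]]))
print(a(o,b),a(m,c),a(o,c),a(m,b))
s=ctrl.get_state();M=R.from_rotvec(s["tool_rot"]).as_matrix();print(M.round(3))
t=np.r_[(b[:2]+c[:2])/2,.24];print((M.T@(t-s["position"]))/.3, a(M[:,0],0*b))
```

```text
[ 0.46222372 -0.18666683  0.114     ] [ 0.4395874  -0.22338519  0.1       ] [ 0.46188047 -0.18702785  0.067     ] [ 0.41557068 -0.20006786  0.067     ]
-121.65319682884154 -164.27372457906404 -121.51518778810173 -163.9733464928921
[[ 0.921  0.39  -0.   ]
 [ 0.39  -0.921  0.001]
 [-0.    -0.001 -1.   ]]
[ 1.17524144 -0.99149512 -0.05908036] 22.965337898389336
```

Request:
jog_arm:
  moves: [0.074,-0.132,-0.05,0,0,0,1,0.148,-0.264,-0.1,0,0,0,1,0.222,-0.395,-0.15,0,0,0,1,0.295,-0.527,-0.2,0,0,0,1,0.44,-0.6,-0.2,0,0,0,1,0.586,-0.672,-0.2,0,0,0,1,0.73,-0.745,-0.2,0,0,0,1,0.877,-0.817,-0.2,0,0,0,1]
  newtons: 40

```text
time: 1.25
position: [0.4009, -0.2689, 0.2827]
tool_rot: [3.078, 0.625, 0.0]
ft_force: [-0.2, 0.2, 0.6]
grip_width: 0.997
grip_force: 0.0
```

```bash
cat > to.py <<'E'
from h import *
import sys
# usage: to.py x y z xangle_deg -> shift/turn in move units
x,y,z,a=map(float,sys.argv[1:5])
s=ctrl.get_state();M=R.from_rotvec(s["tool_rot"]).as_matrix()
T=R.from_euler("z",a,degrees=True).as_matrix()@np.diag([1,-1,-1.])
print("t",s["time"],"pos",s["position"].round(4),"ang",np.degrees(np.arctan2(M[1,0],M[0,0])).round(2),"q",s["joint_positions"].round(2),"F",s["ft_force"].round(1),"w",round(s["grip_width"],3),s["grip_force"])
print("shift",(M.T@(np.array([x,y,z])-s["position"])/.3).round(3),"turn",(R.from_matrix(M.T@T).as_rotvec()/np.radians(60)).round(3))
E
python3 to.py .462 -.187 .24 58.4
```

```text
t 1.25 pos [ 0.4009 -0.2689  0.2827] ang 22.95 q [ 0.91 -0.05 -0.36  1.74 -0.02  1.44 -0.62] F [-0.2  0.2  0.6] w 0.997 0.0
shift [ 0.294 -0.172  0.142] turn [ 0.001  0.    -0.591]
```

Request:
jog_arm:
  moves: [0.075,-0.043,0.02,0,0,-0.15,1,0.15,-0.086,0.04,0,0,-0.3,1,0.22,-0.13,0.06,0,0,-0.45,1,0.294,-0.172,0.08,0,0,-0.591,1,0.294,-0.172,0.142,0,0,-0.591,1,0.294,-0.172,0.142,0,0,-0.591,1,0.294,-0.172,0.142,0,0,-0.591,1,0.294,-0.172,0.142,0,0,-0.591,1]

```text
time: 2.25
position: [0.4611, -0.1892, 0.2404]
tool_rot: [2.743, 1.53, 0.0]
ft_force: [0.2, -0.3, 0.4]
grip_width: 1.002
grip_force: 0.0
```

```bash
python3 - <<'E'
from h import *
d=cam("wrist");cv2.imwrite("pics/w1.png",d["pixels"][:,:,::-1])
y,r=masks(d)
for nm,m,z in(("Y",y,.114),("R",r,.067)):
    for a,c,b in blobs(m,60):
        print(nm,a,c,b,ray(d,*c,z).round(4))
for p in ([.462,-.187,.114],[.4396,-.2234,.1],[.4156,-.2,.067]): print(proj(d,p))
E
python3 to.py .462 -.187 .083 58.4
```

```text
Y 143 [311.9 208.2] [297 205  31   7] [ 0.4704 -0.1755  0.114 ]
Y 128 [302.1 261.1] [299 244   9  38] [ 0.4419 -0.2073  0.114 ]
R 167 [275.3 253.1] [266 244  19  19] [ 0.4155 -0.2023  0.067 ]
(np.float64(310.3588235240494), np.float64(226.58155590881893))
(np.float64(310.4596393003159), np.float64(272.28159085205203))
(np.float64(273.9955263458275), np.float64(250.92588782666186))
t 2.3 pos [ 0.4612 -0.189   0.2405] ang 58.33 q [ 0.8   0.01 -0.46  1.78  0.    1.36 -0.22] F [-0.   0.4 -0.4] w 0.996 0.0
shift [ 0.007 -0.002  0.525] turn [ 0.001  0.    -0.001]
```

View pics/w1.png

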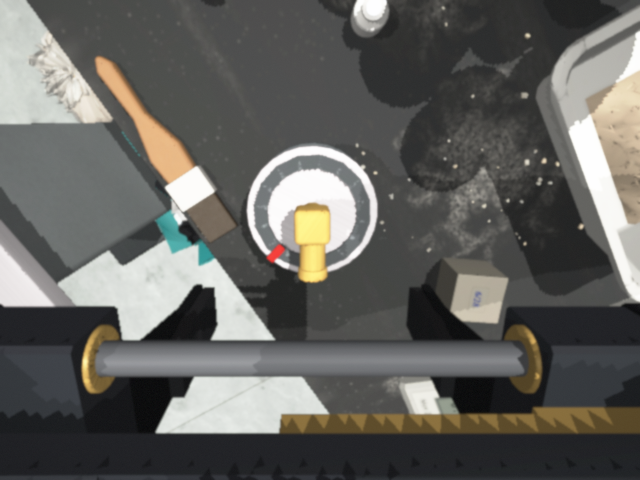

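The wrist view has the brass body at about (312,225), with its outlet pointing straight down the image to (312,275), so it is in line with the tool. The red tab is at (275,253), to the clockwise side. Next I descend and grip.

Request:
jog_arm:
  moves: [0.004,0.002,0.12,0,0,0,1,0.004,0.002,0.24,0,0,0,1,0.004,0.002,0.36,0,0,0,1,0.004,0.002,0.45,0,0,0,1,0.004,0.002,0.525,0,0,0,1,0.004,0.002,0.525,0,0,0,1,0.004,0.002,0.525,0,0,0,0.2,0.004,0.002,0.525,0,0,0,0]
  newtons: 40

```text
time: 3.3
position: [0.4633, -0.1881, 0.0838]
tool_rot: [2.74, 1.532, 0.002]
ft_force: [-0.1, 0.4, -0.4]
grip_width: 0.852
grip_force: 0.0
```

Request:
jog_arm:
  moves: [0,0,0,0,0,0,-0.2,0,0,0,0,0,0,-1,0,0,0,0,0,0,-1,0,0,0,0,0,0,-1,0,0,0,0,0,0,-1,0,0,0,0,0,0,-1,0,0,0,0,0,0,-1,0,0,0,0,0,0,-1]
  newtons: 40

```text
time: 4.3
position: [0.4626, -0.1877, 0.0824]
tool_rot: [2.742, 1.533, 0.0]
ft_force: [1.9, -1.0, -2.4]
grip_width: 0.32
grip_force: 40.0
```

```bash
python3 to.py .462 -.187 .083 16
python3 - <<'E'
from h import *
d=cam("wrist");cv2.imwrite("pics/w2.png",d["pixels"][:,:,::-1])
y,r=masks(d)
for a,c,b in blobs(r,60): print(a,c,b,ray(d,*c,.067))
E
```

```text
t 4.3 pos [ 0.4626 -0.1877  0.0824] ang 58.43 q [ 0.77  0.15 -0.47  1.97  0.08  1.04 -0.28] F [ 1.9 -1.  -2.4] w 0.32 39.98102065175772
shift [ 0.001 -0.003 -0.002] turn [ 0.    -0.     0.707]
```

View pics/w2.png

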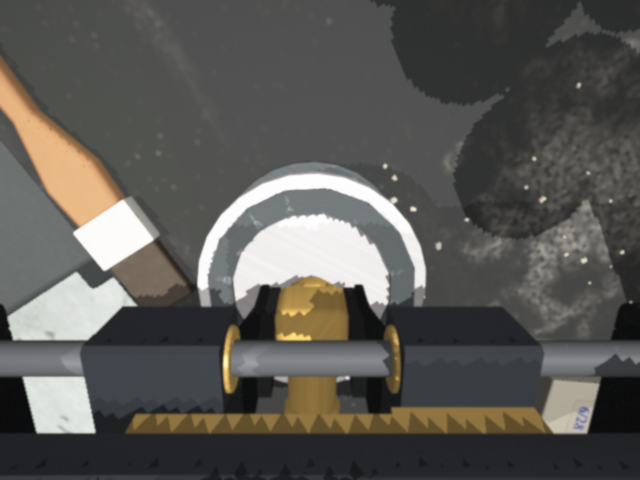

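The fingers hold the cube: the opening is 0.32, or 28 mm, the grip is 40 N and side forces are small. Now I turn clockwise by about 42°.

Request:
jog_arm:
  moves: [0,0,0,0,0,0.1,-1,0,0,0,0,0,0.2,-1,0,0,0,0,0,0.3,-1,0,0,0,0,0,0.4,-1,0,0,0,0,0,0.5,-1,0,0,0,0,0,0.6,-1,0,0,0,0,0,0.7,-1,0,0,0,0,0,0.7,-1]

```text
time: 5.35
position: [0.4628, -0.188, 0.0824]
tool_rot: [3.108, 0.45, 0.001]
ft_force: [3.0, -2.1, -3.8]
grip_width: 0.323
grip_force: 40.0
```

```bash
python3 to.py .462 -.187 .083 16
python3 - <<'E'
from h import *
d=cam("scene");cv2.imwrite("pics/s2.png",cv2.resize(d["pixels"][180:300,330:470,::-1],None,fx=5,fy=5))
E
```

```text
t 5.35 pos [ 0.4628 -0.188   0.0824] ang 16.47 q [ 0.72  0.15 -0.41  1.97  0.07  1.04 -1.01] F [ 3.  -2.1 -3.8] w 0.323 39.975943425670266
shift [-0.002 -0.004 -0.002] turn [ 0.001 -0.001  0.008]
```

View pics/s2.png

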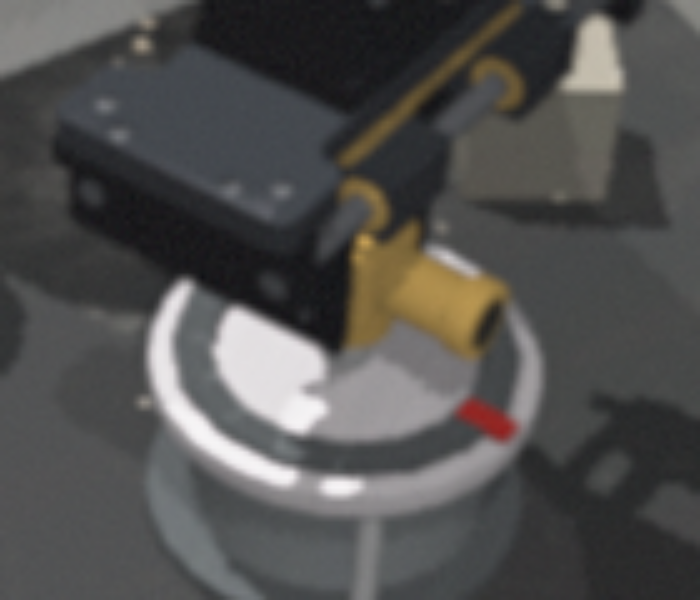

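The outlet mouth (crop 490,315) stands above the red tab (crop 487,418). I release and lift straight up, then check.

Request:
jog_arm:
  moves: [0,0,0,0,0,0,0,0,0,0,0,0,0,0.3,0,0,0,0,0,0,0.7,0,0,0,0,0,0,0.7,0,0,-0.1,0,0,0,0.7,0,0,-0.25,0,0,0,0.7,0,0,-0.4,0,0,0,0.7,0,0,-0.52,0,0,0,0.7]

```text
time: 6.4
position: [0.4627, -0.1875, 0.2405]
tool_rot: [3.108, 0.449, 0.002]
ft_force: [0.0, 0.8, -0.1]
grip_width: 0.846
grip_force: 0.0
```

```bash
python3 to.py .462 -.187 .24 16
python3 - <<'E'
from h import *
d=cam("wrist");cv2.imwrite("pics/w3.png",cv2.resize(d["pixels"][130:300,220:400,::-1],None,fx=3.5,fy=3.5))
y,r=masks(d)
for a,c,b in blobs(r,60): print(a,c,b,ray(d,*c,.067))
for p in ([.462,-.188,.114],[.462,-.188,.067]): print(proj(d,p))
E
```

```text
t 6.4 pos [ 0.4627 -0.1875  0.2405] ang 16.44 q [ 0.74  0.01 -0.41  1.78  0.    1.36 -0.95] F [ 0.   0.8 -0.1] w 0.846 0.0
shift [-0.002 -0.002  0.002] turn [ 0.001 -0.001  0.007]
231 [65.9 66.3] [56 55 21 24] [0.52363268 0.02928477 0.067     ]
(np.float64(310.33414721627327), np.float64(231.33906983021566))
(np.float64(310.34563759780116), np.float64(216.6466650456436))
```

View pics/w3.png

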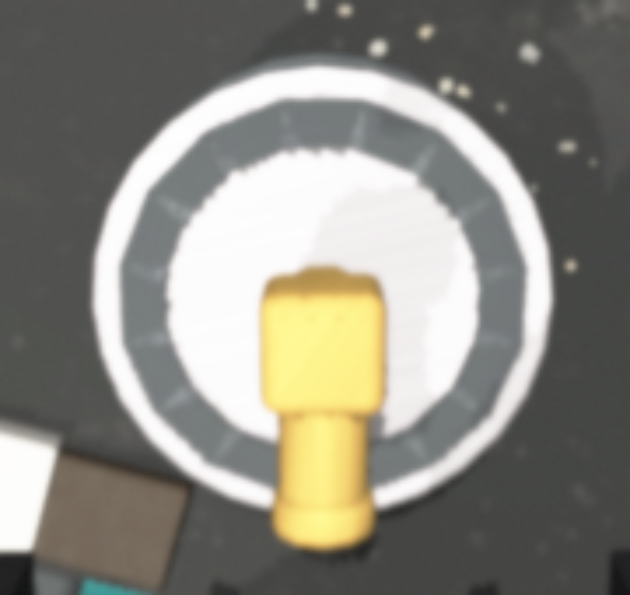

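The elbow followed the gripper: its outlet points straight down the image at (324,525) in the crop. The red tab is fully hidden beneath the tube, as expected when aligned. The gripper is clear, so I hand in.

```bash
python3 -c "
from bench import ctrl
print(ctrl.close_job())"
```

```text
the job is handed in; nothing more can be done
None
```

I turned the brass elbow about 42° clockwise to its red mark, let go and handed the job in at 6.4 s. By my measurements and the last picture the outlet is on the mark; the black elbow was not touched, and the hand-in returned no verdict.

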